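# Bring the phone holder round to the front of the desk turntable and open it

## Task

Turn the acrylic turntable by its bare rim until the black phone holder stands at the front, its lever in line with the pointer on the turntable's foot; then press the holder's release lever all the way down so its jaws open. While turning, touch neither the holder nor the note block and jar that ride along, leave the other things on the desk where they are, and press gently, as the acrylic cracks above 35 N; let go of everything at the end.

Things in the scene. Friction and masses are not known exactly. Their poses are not given: they have to be found in the camera images.
- foot: Fixed grey foot of the turntable, a disc 170 mm across, 28 mm high. Origin: centre of its underside on the desk, on the turning axis; z up. Its own -x is the front (roughly towards the robot): there a low strip under the platter ends in the pointer, a grey upright nib 16 mm wide, 38 mm high, just outside the rim, 150 to 162 mm from the axis.
- platter: Smooth round frosted acrylic platter, 280 mm across, 8 mm thick, no knob on its rim, turning either way without end about the vertical axis of the foot. Origin: on the axis at its underside, 30 mm above the desk. The frame turns with it: the holder stands towards its own -x, so the holder is in front when platter and foot have the same yaw. Over 35 N cracks it.
- platter_top (a point): Centre of the flat raised middle (190 mm across), 41 mm above the desk, that carries all riders. Around it runs the bare rim band, about 38 mm above the desk but warped: up to 3 mm higher or lower from place to place, so feel for it. Stiff bearing: 0.45 N m (3.7 N along the rim at 122 mm radius), stays where left; a light tip slips, one pressed with 8 to 18 N drags it. Yields 1 mm at 20 N.
- holder: Black plastic phone holder fixed on the platter. Origin: on the turning axis on the platter's raised middle, axes as the platter's. Back plate 70 mm wide, leaning back, its foot 40 mm from the axis towards -x, its top 80 mm above that; two jaws at its sides, which the lever opens by 15 mm each. Not to be touched while not in front.
- lever_pad (a point): Point to press on the release lever: middle of the ribbed outer part of its upper face, 97 mm from the turning axis towards the platter's -x, 40 mm above the platter's raised middle with the lever up. The lever is a flat black paddle 40 mm wide, 50 mm long, 7 mm thick, sticking out radially from the holder, hinged 42 mm inwards of this point; its tip is 107 mm from the axis.
- release (a joint): Release lever angle (rad): 0 level (up), 0.44 fully down at its stop, where this point has gone down about 18 mm. Takes about 4 to 5 N pressed down at lever_pad and stays where it is left.
- notes: Loose note block in a wooden tray, 60 x 60 x 34 mm, riding on the platter 42 mm to +x and 42 mm to +y of its axis, turned 45 degrees. Origin: centre of its underside.
- jar: Loose glass jar with steel lid, 58 mm across, 50 mm high, riding on the platter 42 mm to +x and 44 mm to -y of its axis. Origin: centre of its underside.
- phone: Bystander: black phone 72 x 148 x 9 mm lying flat to the left of the turntable. Origin: centre of its underside.
- penpot: Bystander: teal ceramic pen pot, 80 mm across, 98 mm high, with three pens reaching 160 mm. Origin: centre of its underside.
- tin: Bystander: steel lunch tin with latched lid, 119 x 185 x 64 mm. Origin: centre of its underside.
- case: Bystander: orange hard controller case, 110 x 165 x 55 mm. Origin: centre of its underside.
- mouse: Bystander: grey computer mouse, 105 x 60 x 30 mm. Origin: centre of its underside.
- mug: Bystander: white mug, 80 mm across, 92 mm high. Origin: centre of its underside.
Things that resemble listed ones, but are neither listed nor needed, are in the scene too. What is shaped like the jar but blue is not meant.

How it is judged:
On the way, in this order (a step that is already met when the one before it is completed fails the run):
1. the phone holder stands at the front, its lever in line with the pointer (within 15 mm), and the platter is still (x of lever_pad in the frame of foot below -0.05 m and y of lever_pad in the frame of foot between -0.015 and 0.015 m and angular speed of platter below 0.05 rad/s and value of joint release below 0.2 rad), for 0.3 s.
2. the release lever is pressed down to its stop (value of joint release above 0.37 rad), for 0.2 s.
At the end, for the whole second after the job is handed in: The holder is at the front, the lever's pressing point within 15 mm of the line from the axis to the pointer; the lever is down (at least 0.37 of 0.44 rad); the platter is still; note block and jar stand upright on the platter within 20 mm of their places; nothing is touched (x of lever_pad in the frame of foot below -0.05 m and y of lever_pad in the frame of foot between -0.015 and 0.015 m and value of joint release above 0.37 rad and angular speed of platter below 0.05 rad/s and x of notes in the frame of platter between 0.022 and 0.062 m and y of notes in the frame of platter between 0.022 and 0.062 m and angle between each of notes, jar's own z axis and vertical below 0.15 rad and x of jar in the frame of platter between 0.022 and 0.062 m and y of jar in the frame of platter between -0.064 and -0.024 m).
It fails at once if the holder is touched while it is not at the front (lever point more than 35 mm off the pointer's line) (contact force between the arm and holder above 1.5 N and (x of lever_pad in the frame of foot above 0 m or y of lever_pad in the frame of foot above 0.035 m or y of lever_pad in the frame of foot below -0.035 m)).
It fails at once if the turntable is pressed with more than 35 N (contact force between the arm and platter above 35 N).
It fails at once if the note block or the jar is touched (contact force between the arm and notes above 1.5 N or contact force between the arm and jar above 1.5 N).
It fails at once if a bystander on the desk is moved more than 30 mm (distance of any of phone, penpot, tin, case, mouse, mug from where it was at the start of the episode above 0.03 m).
It also fails if it takes over 72 s, if anything falls off the work surface, if the arm or the gripper's body presses on something with over 40 N, if the wrist force passes 120 N, or if a joint passes its speed limit or range.

## Robot

A 7-joint arm with a two-finger parallel gripper is mounted at the origin on the work surface. World frame = base frame: x ahead of the robot, y to its left, z up, the work surface at z = 0. Lengths are in m, angles in rad, forces in N, time in s.
With the tool pointing down it reaches from about 0.4 to 0.875 m from the base axis. Payload 19.3 kg.
Tool frame: the origin (TCP) lies midway between the tips of the shut fingers; the grasp point (between the pads) lies 19 mm behind it (bot.pinch_z is the distance from the TCP to the grasp point, in m); z points along the fingers, y is the line along which they close (so a half turn about z gives the same grasp; the last joint's range is limited). The gripper opens to 85 mm and grips with 20 to 120 N. Pads are 22 mm wide; open, the fingers measure 114 mm over their backs; the gripper's body (76 mm by 85 mm) begins 54 mm behind the grasp point. The pads swing forward as they close: fully open they stand 13 mm farther back than shut.
Start: joints at [1.138, 0.521, -0.036, 1.599, 0.021, 1.021, -0.113], TCP at [0.222, -0.584, 0.231] pointing down, gripper open.
Joint ranges: [-2.91, 2.91], [-0.3, 2.13], [-1.5, 1.42], [0.17, 2.43], [-1.26, 4.41], [0.16, 1.93], [-2.52, 2.52]. Speed limits (rad/s): [1.89, 1.89, 2.39, 2.39, 3.01, 3.01, 3.01].

## Interface

Orientations are given as [roll, pitch, yaw] about the fixed x, y, z axes, in that order (R = Rz(yaw) Ry(pitch) Rx(roll)).
In Python, from workcell import observe, viewer, bot gives the robot as it stands. The module is installed in compiled form; this text tells all that it offers.
- The arm moves only by the tool play_rows, never from a script. Its argument "motion" is a list of rows, each a list of 7 numbers: the shift along the tool's x, y, z in cm, then the turn, a rotation vector about the tool's x, y, z in rad, then the opening, from -1 (shut) to 1 (fully open), so that 0 is half open. A call has exactly 5 rows; each row is the pose to reach, as a shift and turn from the pose commanded when the call began, along the tool's axes at that moment; what a row does not reach only later rows make up. A row lasts 1/10 s, in which the tool goes at most 50 mm and 8.59 degrees, less where a joint would pass 70% of its speed; a pose out of reach is approached as far as the arm can. A call with a gripper value outside its range is refused whole. The fingers move at their own pace and stop on an object; "squeeze" is the grip in N (left out, the last holds). Time passes only in rows, so rows that repeat a pose let the fingers close, or fill a call up. It gives the time, the measured TCP pose, the force, the opening and the grip force at its end, in the units of the state.
- observe(): the state, without advancing time (a new reading comes with each control period).
- viewer.grab_frame(name): name is "scene" or "top"; returns (picture, depth): 400x640x3 uint8, red, green, blue; 400x640 float32, m along the optical axis (not along the pixel's ray), 0 where there is no reading.
- viewer.camera_info(name): a dict with "fx", "fy", "cx", "cy" (pixels), "R" (3x3) and "t" (3): a world point X has camera coordinates R X + t. Camera axes: x right, y down, z forward; pixel columns grow to the right and rows downward; lengths in m; the calibration is good to about 2 mm. A picture is of the moment at which its call begins. camera_info takes no time and is no camera call.
- bot.job_done(): hands the job in; it is judged then, once.
The state is a dict: "clock": time; "qpos": joint angles; "qd": joint speeds; "joint_efforts": joint torques, N m; "position": TCP position; "tool_rot": TCP orientation; "force": force on the tool from outside, world axes, zero at the start; "moment": the same for the moment, N m; "grip_width": finger opening in m; "finger_force": force on a finger pad.
Only numpy, scipy, OpenCV 4.12 (cv2) and the standard library are available. Lean on these libraries where they do the work, as an engineer would, in place of code of your own. Each camera call takes 0.05 s, during which the arm holds its last target. There are 200 camera calls.

## Working session

There is one attempt and no reset: what is moved stays moved. The work goes in short steps, Python scripts to look and compute and a tool call to move; the robot and the scene stay as the last step left them, time stands still between calls to the robot, and variables do not carry over. Pictures are saved under pics/ and viewed, at most 10 in all, crops included, and the job is handed in when it is done.

Besides the shell and the picture viewer there is one more tool, called after "Emit:" by a JSON object that holds its "method" and its "body". play_rows: Moves the arm, as the interface text tells. Its arguments: {"type":"object","properties":{"motion":{"type":"array"},"squeeze":{"type":"number"}},"required":["motion"]}

```bash
mkdir -p pics
cat > h.py <<'E'
from workcell import observe, viewer, bot
import numpy as np, cv2
def shot(n,f):
    p,d=viewer.grab_frame(n); np.savez(''+f+'.npz',p=p,d=d); cv2.imwrite('pics/'+f+'.png',p[:,:,::-1]); return p,d
def world(n,d,us,vs):
    c=viewer.camera_info(n); us=np.atleast_1d(us);vs=np.atleast_1d(vs); z=d[vs,us]
    X=np.stack([(us-c['cx'])/c['fx']*z,(vs-c['cy'])/c['fy']*z,z],-1)
    return (X-np.array(c['t']))@np.array(c['R'])
E
python3 - <<'E'
from h import *
shot('scene','s1'); shot('top','t1')
print(observe())
for n in('scene','top'):
    c=viewer.camera_info(n);print(n,-np.array(c['R']).T@np.array(c['t']))
E
```

```text
{'clock': 0.1, 'qpos': array([ 1.13778031,  0.52194536, -0.03635719,  1.59995388,  0.02118534,
        1.0210956 , -0.11281121]), 'qd': array([ 0.00020298, -0.00240995,  0.00124823, -0.00041789,  0.0002059 ,
        0.00128413,  0.00131616]), 'joint_efforts': array([ 4.20889672e-03, -9.28497005e+01,  1.98420592e+00, -3.70539165e+01,
        1.82225159e-02,  5.22474103e-03,  7.13409645e-05]), 'position': array([ 0.22169774, -0.58403274,  0.23078756]), 'tool_rot': array([-3.14057548e+00,  4.39880766e-05,  3.62812037e-01]), 'force': array([ 0.04570078, -0.15317694,  0.14406134]), 'moment': array([-0.00580184,  0.00902605,  0.03781766]), 'finger_force': 0.0, 'grip_width': 0.08521561025314722}
scene [0.81760046 0.5490427  0.81976788]
top [0.44795502 0.01434219 1.57428241]
```

View pics/t1.png

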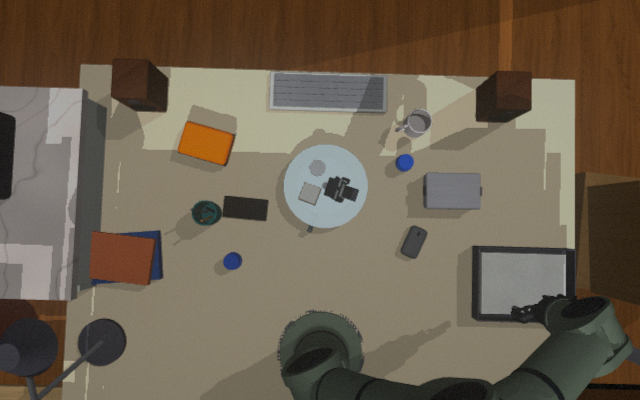

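View pics/s1.png

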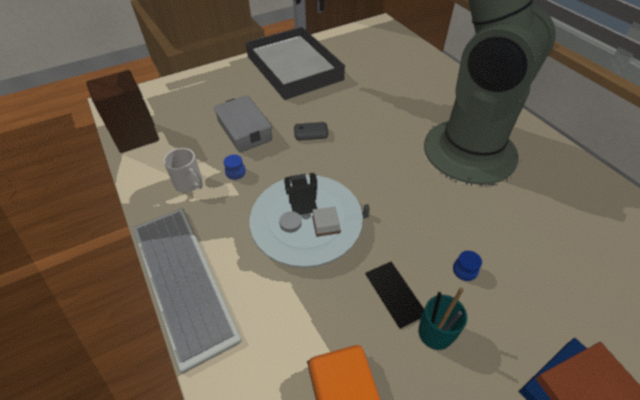

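The top view shows the platter at about (326,186), pointer nib at (309,231), holder at (342,189) with its lever to the right, jar at (317,167) and notes at (309,193). Only the black holder on the platter could be the target. The blue jar-likes are at (404,162) and (232,261), and the black phone at (245,208). Next I take a close crop and measure.

Run:
```python
from h import *
z=np.load('t1.npz');p,d=z['p'],z['d']
c=viewer.camera_info('top');R=np.array(c['R']);print(np.round(R,3),c['fx'])
cv2.imwrite('pics/t1c.png',cv2.resize(p[135:245,270:385,::-1],None,fx=6.5,fy=5.4*0+5.4,interpolation=cv2.INTER_CUBIC))
vs,us=np.mgrid[130:250,265:390];vs=vs.ravel();us=us.ravel()
W=world('top',d,us,vs)
# platter by height
m=(W[:,2]>.03)&(W[:,2]<.055)
P=W[m]
hull=cv2.convexHull(P[:,:2].astype(np.float32))[:,0]
c0=np.median(P[:,:2],0)
from scipy.optimize import least_squares
k=np.hypot(*(hull-c0).T)<.15;hh=hull[k]
r=least_squares(lambda q:np.hypot(hh[:,0]-q[0],hh[:,1]-q[1])-q[2],[*c0,.14],loss='soft_l1',f_scale=.002);print('platter',r.x,len(hh))
cx=r.x[:2]
rad=np.hypot(*(W[:,:2]-cx).T)
n=(rad>.148)&(rad<.175)&(W[:,2]>.02)&(W[:,2]<.06);print('nib',W[n].round(3),np.c_[us,vs][n])
h=(rad<.13)&(W[:,2]>.072)
for a,b,zz in zip(us[h],vs[h],W[h]):print(a,b,zz.round(3),p[b,a].mean().round(),end=';')
```

```text
[[ 0.03  -1.     0.01 ]
 [-0.998 -0.03  -0.05 ]
 [ 0.051 -0.008 -0.999]] 466.63942112202994
platter [0.55466212 0.00139433 0.13898242] 46
nib [[0.413 0.055 0.031]
 [0.413 0.052 0.027]
 [0.41  0.055 0.031]
 [0.41  0.051 0.042]
 [0.41  0.048 0.039]
 [0.41  0.045 0.039]
 [0.407 0.058 0.038]
 [0.407 0.054 0.038]
 [0.407 0.051 0.035]
 [0.407 0.048 0.041]
 [0.407 0.045 0.04 ]
 [0.403 0.058 0.036]
 [0.404 0.054 0.041]
 [0.404 0.051 0.04 ]
 [0.404 0.048 0.036]
 [0.404 0.044 0.035]
 [0.401 0.048 0.041]
 [0.4   0.045 0.029]] [[308 228]
 [309 228]
 [308 229]
 [309 229]
 [310 229]
 [311 229]
 [307 230]
 [308 230]
 [309 230]
 [310 230]
 [311 230]
 [307 231]
 [308 231]
 [309 231]
 [310 231]
 [311 231]
 [310 232]
 [311 232]]
366 132 [0.448 0.014 1.574] 130.0;325 133 [0.448 0.014 1.574] 128.0;299 137 [0.448 0.014 1.574] 166.0;319 137 [0.448 0.014 1.574] 129.0;295 140 [0.448 0.014 1.574] 164.0;371 142 [0.448 0.014 1.574] 129.0;275 143 [0.448 0.014 1.574] 165.0;283 143 [0.448 0.014 1.574] 166.0;311 143 [0.448 0.014 1.574] 129.0;365 143 [0.448 0.014 1.574] 128.0;278 147 [0.448 0.014 1.574] 165.0;301 14
[... 28229 characters left out ...]
 0.014 1.574] 168.0;370 205 [0.448 0.014 1.574] 131.0;364 207 [0.448 0.014 1.574] 127.0;351 214 [0.448 0.014 1.574] 165.0;353 215 [0.448 0.014 1.574] 166.0;328 217 [0.448 0.014 1.574] 168.0;310 220 [0.448 0.014 1.574] 164.0;311 224 [0.448 0.014 1.574] 166.0;271 230 [0.448 0.014 1.574] 128.0;291 230 [0.448 0.014 1.574] 127.0;341 233 [0.448 0.014 1.574] 130.0;316 234 [0.448 0.014 1.574] 128.0;326 235 [0.448 0.014 1.574] 125.0;356 238 [0.448 0.014 1.574] 129.0;334 240 [0.448 0.014 1.574] 127.0;290 241 [0.448 0.014 1.574] 124.0;288 242 [0.448 0.014 1.574] 128.0;350 243 [0.448 0.014 1.574] 127.0;289 246 [0.448 0.014 1.574] 124.0;282 248 [0.448 0.014 1.574] 125.0;338 248 [0.448 0.014 1.574] 127.0;
```

View pics/t1c.png

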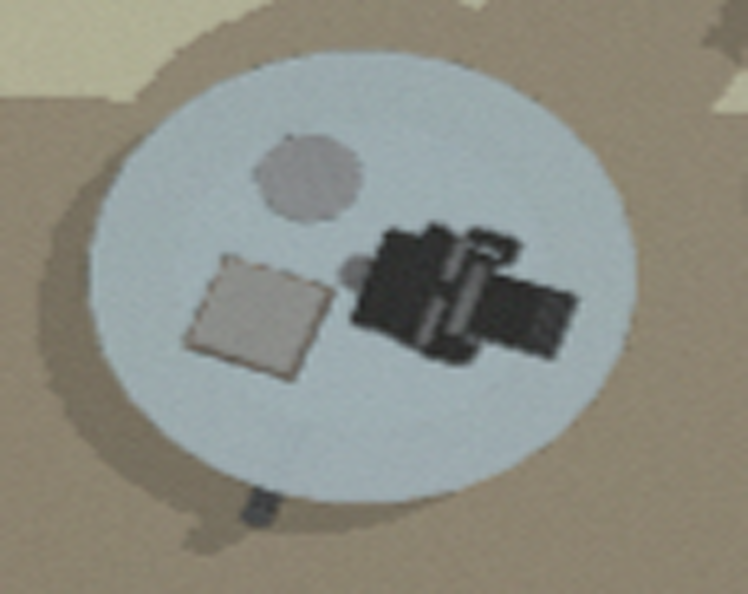

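The circle fit puts the axis at (0.555, 0.001), with fitted radius 139 mm. The nib is at (0.406, 0.051), 157 mm from the axis as specified. The lever tip is at (0.524, -0.100), 106 mm from the axis. The platter therefore has to turn about -91° (clockwise from above, from 253° to 162°). I'll press at 343°, 90° behind the holder, and drag round to 252°, turning the tool to yaw 0 first.

Emit:
{"method": "play_rows", "body": {"motion": [[4.2,-2.4,0,0,0,0.0726,-1],[8.4,-4.8,0,0,0,0.145,-1],[12.6,-7.2,0,0,0,0.218,-1],[16.8,-9.6,0,0,0,0.29,-1],[21,-12,0,0,0,0.363,-1]], "squeeze": 20}}

```text
clock: 0.6
position: [0.3763, -0.3959, 0.2312]
tool_rot: [-3.141, 0.0, -0.003]
force: [0.5, -1.1, -0.0]
grip_width: 0.012
finger_force: 0.0
```

Emit:
{"method": "play_rows", "body": {"motion": [[3,-3.6,0,0,0,0,-1],[6,-7.2,0,0,0,0,-1],[9,-10.8,0,0,0,0,-1],[12,-14.4,0,0,0,0,-1],[14.8,-18.1,0,0,0,0,-1]]}}

```text
clock: 1.1
position: [0.5245, -0.215, 0.2312]
tool_rot: [-3.142, 0.0, -0.0]
force: [1.5, -0.6, 0.7]
grip_width: -0.0001
finger_force: 0.0
```

Emit:
{"method": "play_rows", "body": {"motion": [[3,-3.6,0,0,0,0,-1],[6,-7.2,0,0,0,0,-1],[9,-10.8,0,0,0,0,-1],[12,-14.4,0,0,0,0,-1],[14.8,-18.2,0,0,0,0,-1]]}}

```text
clock: 1.6
position: [0.6725, -0.0333, 0.231]
tool_rot: [3.141, 0.0, -0.001]
force: [0.8, -0.4, -0.1]
grip_width: 0.0001
finger_force: 0.0
```

Emit:
{"method": "play_rows", "body": {"motion": [[0,0,4,0,0,0,-1],[0,0,8,0,0,0,-1],[0,0,12,0,0,0,-1],[0,0,15,0,0,0,-1],[0,0,17,0,0,0,-1]]}}

```text
clock: 2.1
position: [0.6703, -0.0346, 0.0584]
tool_rot: [-3.142, 0.003, -0.0]
force: [-0.2, 0.4, -0.3]
grip_width: 0.0002
finger_force: 0.0
```

Emit:
{"method": "play_rows", "body": {"motion": [[0,0,0.5,0,0,0,-1],[0,0,1.0,0,0,0,-1],[0,0,1.4,0,0,0,-1],[0,0,1.6,0,0,0,-1],[0,0,1.6,0,0,0,-1]]}}

```text
clock: 2.6
position: [0.6719, -0.0347, 0.0458]
tool_rot: [-3.142, -0.001, -0.0]
force: [0.4, 0.1, 0.0]
grip_width: -0.0002
finger_force: 0.0
```

Emit:
{"method": "play_rows", "body": {"motion": [[0,0,0.1,0,0,0,-1],[0,0,0.2,0,0,0,-1],[0,0,0.3,0,0,0,-1],[0,0,0.3,0,0,0,-1],[0,0,0.3,0,0,0,-1]]}}

```text
clock: 3.1
position: [0.6716, -0.0347, 0.0423]
tool_rot: [3.142, 0.0, -0.0]
force: [-0.8, -1.2, -0.4]
grip_width: 0.0001
finger_force: 0.0
```

Emit:
{"method": "play_rows", "body": {"motion": [[0,0,0.1,0,0,0,-1],[0,0,0.2,0,0,0,-1],[0,0,0.2,0,0,0,-1],[0,0,0.2,0,0,0,-1],[0,0,0.2,0,0,0,-1]]}}

```text
clock: 3.6
position: [0.6716, -0.0347, 0.0403]
tool_rot: [-3.142, -0.0, -0.0]
force: [-0.1, 0.2, -0.4]
grip_width: 0.0
finger_force: 0.0
```

Emit:
{"method": "play_rows", "body": {"motion": [[0,0,0.1,0,0,0,-1],[0,0,0.15,0,0,0,-1],[0,0,0.15,0,0,0,-1],[0,0,0.15,0,0,0,-1],[0,0,0.15,0,0,0,-1]]}}

```text
clock: 4.1
position: [0.6716, -0.0347, 0.0388]
tool_rot: [-3.142, -0.0, -0.0]
force: [0.2, -0.1, 1.0]
grip_width: 0.0
finger_force: 0.0
```

Emit:
{"method": "play_rows", "body": {"motion": [[0,0,0.05,0,0,0,-1],[0,0,0.1,0,0,0,-1],[0,0,0.1,0,0,0,-1],[0,0,0.1,0,0,0,-1],[0,0,0.1,0,0,0,-1]]}}

```text
clock: 4.6
position: [0.6716, -0.0347, 0.0378]
tool_rot: [-3.142, 0.0, -0.0]
force: [-0.1, 0.5, -0.2]
grip_width: 0.0004
finger_force: 0.0
```

Emit:
{"method": "play_rows", "body": {"motion": [[0,0,0.05,0,0,0,-1],[0,0,0.1,0,0,0,-1],[0,0,0.1,0,0,0,-1],[0,0,0.1,0,0,0,-1],[0,0,0.1,0,0,0,-1]]}}

```text
clock: 5.1
position: [0.6716, -0.0347, 0.0368]
tool_rot: [-3.142, 0.0, -0.0]
force: [0.4, 0.1, 0.3]
grip_width: 0.0
finger_force: 0.0
```

Emit:
{"method": "play_rows", "body": {"motion": [[0,0,0.05,0,0,0,-1],[0,0,0.1,0,0,0,-1],[0,0,0.1,0,0,0,-1],[0,0,0.1,0,0,0,-1],[0,0,0.1,0,0,0,-1]]}}

```text
clock: 5.6
position: [0.6717, -0.0347, 0.0364]
tool_rot: [3.142, -0.0, -0.0]
force: [-2.8, 0.7, 9.7]
grip_width: 0.0001
finger_force: 4.9
```

Emit:
{"method": "play_rows", "body": {"motion": [[0,0,0.04,0,0,0,-1],[0,0,0.04,0,0,0,-1],[-0.14,0.4,0.04,0,0,0,-1],[-0.28,0.81,0.04,0,0,0,-1],[-0.45,1.2,0.04,0,0,0,-1]]}}

```text
clock: 6.1
position: [0.668, -0.0457, 0.0364]
tool_rot: [-3.14, -0.002, 0.0]
force: [-0.2, 4.7, 10.6]
grip_width: -0.0001
finger_force: 5.4
```

```bash
cat > arc.py <<'E'
import sys; from h import *
# arc rows from angle a0 by step n: rotation about axis, cm in tool axes at yaw 0
C=np.array([.5547,.0014]);r=float(sys.argv[3]);a0=float(sys.argv[1]);st=float(sys.argv[2]);N=int(sys.argv[4])
f=lambda a:C+r*np.array([np.cos(np.radians(a)),np.sin(np.radians(a))])
for k in range(N):
    b=f(a0+5*st*k)
    print(round(a0+5*st*k,1),[[round(float(v),2) for v in (f(a0+st*(5*k+i))-b)*[100,-100]] for i in range(1,6)])
E
cat > ang.py <<'E'
import sys; from h import *
p,d=shot('top',sys.argv[1]);C=np.array([.5547,.0014])
vs,us=np.mgrid[135:245,270:385];vs=vs.ravel();us=us.ravel();W=world('top',d,us,vs);q=W[:,:2]-C;rad=np.hypot(*q.T)
dark=p[vs,us].mean(1)<80
m=dark&(rad>.07)&(rad<.112)&(W[:,2]>.055)&(W[:,2]<.1)
v=q[m];print('lever n',m.sum(),'mean',v.mean(0).round(4),'ang',np.degrees(np.arctan2(v[:,1].mean(),v[:,0].mean()))%360,'rmax',np.hypot(*v.T).max().round(3))
o=observe();t=o['position'][:2]-C;print('tcp r',np.hypot(*t),'ang',np.degrees(np.arctan2(t[1],t[0])),'z',o['position'][2],o['force'].round(1))
E
python3 ang.py t2; python3 arc.py -23.15 -3 .1224 5
```

```text
-23.1 [[-0.27, 0.58], [-0.56, 1.15], [-0.89, 1.7], [-1.25, 2.23], [-1.63, 2.75]]
-38.1 [[-0.41, 0.49], [-0.84, 0.96], [-1.3, 1.41], [-1.78, 1.84], [-2.28, 2.23]]
-53.1 [[-0.52, 0.37], [-1.06, 0.71], [-1.62, 1.03], [-2.2, 1.31], [-2.79, 1.57]]
-68.2 [[-0.6, 0.22], [-1.21, 0.41], [-1.83, 0.57], [-2.46, 0.7], [-3.1, 0.79]]
-83.2 [[-0.64, 0.06], [-1.28, 0.09], [-1.92, 0.08], [-2.56, 0.04], [-3.2, -0.04]]ang.py:6: RuntimeWarning: Mean of empty slice.
  v=q[m];print('lever n',m.sum(),'mean',v.mean(0).round(4),'ang',np.degrees(np.arctan2(v[:,1].mean(),v[:,0].mean()))%360,'rmax',np.hypot(*v.T).max().round(3))
  ret = um.true_divide(
  ret = ret.dtype.type(ret / rcount)
Traceback (most recent call last):
  File "ang.py", line 6, in <module>
    v=q[m];print('lever n',m.sum(),'mean',v.mean(0).round(4),'ang',np.degrees(np.arctan2(v[:,1].mean(),v[:,0].mean()))%360,'rmax',np.hypot(*v.T).max().round(3))
                                                                                                                                  ~~~~~~~~~~~~~~~~~~^^
ValueError: zero-size array to reduction operation maximum which has no identity
```

Emit:
{"method": "play_rows", "body": {"motion": [[-0.27,0.58,0.02,0,0,0,-1],[-0.56,1.15,0.02,0,0,0,-1],[-0.89,1.7,0.02,0,0,0,-1],[-1.25,2.23,0.02,0,0,0,-1],[-1.63,2.75,0.02,0,0,0,-1]]}}

```text
clock: 6.65
position: [0.6521, -0.0734, 0.0364]
tool_rot: [-3.141, -0.003, 0.0]
force: [1.4, 3.0, 13.2]
grip_width: 0.0002
finger_force: 6.1
```

Run:
```python
from h import *
p,d=shot('scene','s2');print(observe()['position'],observe()['force'].round(1))
q=np.load('s1.npz')['p'];a=np.hstack([q[160:280,235:385],p[160:280,235:385]])
cv2.imwrite('pics/s2c.png',cv2.resize(a[:,:,::-1],None,fx=2.6,fy=2.6))
```

```text
[ 0.65132897 -0.07455139  0.03634973] [-1.1  4.4 14.9]
```

View pics/s2c.png

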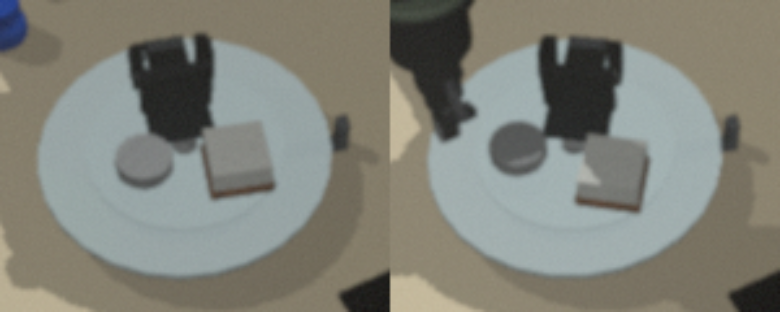

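The platter turned with the tip: the jar moved up and the holder towards the pointer. Force is 15 N, so I continue the stroke.

Emit:
{"method": "play_rows", "body": {"motion": [[-0.41,0.49,0,0,0,0,-1],[-0.84,0.96,0,0,0,0,-1],[-1.3,1.41,0,0,0,0,-1],[-1.78,1.84,0,0,0,0,-1],[-2.28,2.23,0,0,0,0,-1]]}}

```text
clock: 7.2
position: [0.6295, -0.0959, 0.0364]
tool_rot: [-3.141, -0.003, 0.0]
force: [2.3, 3.2, 11.4]
grip_width: -0.0001
finger_force: 6.0
```

Emit:
{"method": "play_rows", "body": {"motion": [[-0.52,0.37,0,0,0,0,-1],[-1.06,0.71,0,0,0,0,-1],[-1.62,1.03,0,0,0,0,-1],[-2.2,1.31,0,0,0,0,-1],[-2.79,1.57,0,0,0,0,-1]]}}

```text
clock: 7.7
position: [0.6017, -0.1117, 0.0364]
tool_rot: [-3.141, -0.004, 0.0]
force: [3.9, 3.4, 12.6]
grip_width: 0.0001
finger_force: 6.2
```

Emit:
{"method": "play_rows", "body": {"motion": [[-0.6,0.22,0,0,0,0,-1],[-1.21,0.41,0,0,0,0,-1],[-1.83,0.57,0,0,0,0,-1],[-2.46,0.7,0,0,0,0,-1],[-3.1,0.79,0,0,0,0,-1]]}}

```text
clock: 8.2
position: [0.5708, -0.1198, 0.0364]
tool_rot: [-3.141, -0.004, 0.0]
force: [4.5, 3.0, 12.9]
grip_width: 0.0001
finger_force: 6.3
```

Emit:
{"method": "play_rows", "body": {"motion": [[-0.64,0.06,0,0,0,0,-1],[-1.28,0.09,0,0,0,0,-1],[-1.92,0.08,0,0,0,0,-1],[-2.56,0.04,0,0,0,0,-1],[-3.2,-0.04,0,0,0,0,-1]]}}

```text
clock: 8.7
position: [0.539, -0.1197, 0.0364]
tool_rot: [3.141, -0.004, -0.0]
force: [4.4, 0.2, 14.5]
grip_width: -0.0001
finger_force: 6.8
```

```bash
python3 - <<'E'
from h import *
p,d=shot('top','t3');print(observe()['position'],observe()['force'].round(1))
q,_=shot('scene','s3')
cv2.imwrite('pics/ts3.png',np.hstack([cv2.resize(p[135:245,270:385,::-1],(390,370)),cv2.resize(q[160:280,235:365,::-1],(400,370))]))
E
python3 arc.py -98.15 -2 .1224 2
```

```text
[ 0.5378859  -0.11954448  0.03637297] [ 0.7  1.8 16.6]
-98.2 [[-0.42, -0.07], [-0.84, -0.15], [-1.26, -0.25], [-1.67, -0.36], [-2.08, -0.49]]
-108.2 [[-0.4, -0.14], [-0.8, -0.29], [-1.19, -0.46], [-1.58, -0.64], [-1.96, -0.84]]
```

View pics/ts3.png

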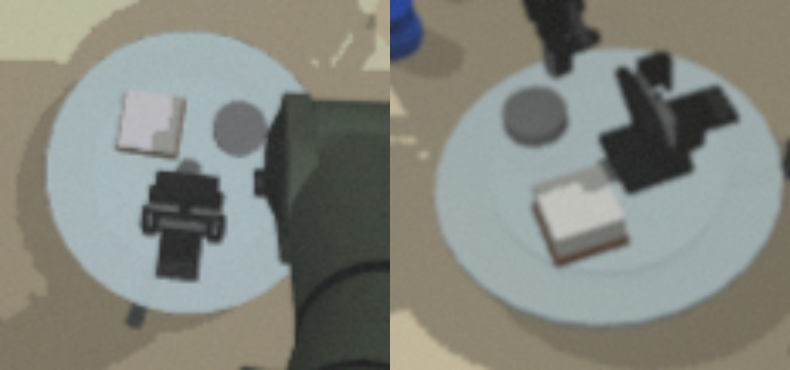

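The holder now points nearly straight at the robot: lever tip at about (178,278) in the left crop, nib at (136,316). The arm no longer hides the lever, so I can measure its angle.

```bash
python3 ang.py t4
```

```text
lever n 125 mean [-0.0844  0.0089] ang 174.00119971744923 rmax 0.105
tcp r 0.12210780830574189 ang -97.88930824807498 z 0.036340952311679 [-2.3  1.2 19.9]
```

Emit:
{"method": "play_rows", "body": {"motion": [[-0.52,-0.09,-0.02,0,0,0,-1],[-1.05,-0.2,-0.02,0,0,0,-1],[-1.57,-0.33,-0.02,0,0,0,-1],[-2.08,-0.49,-0.02,0,0,0,-1],[-2.55,-0.65,-0.02,0,0,0,-1]]}}

```text
clock: 9.35
position: [0.5133, -0.1133, 0.0365]
tool_rot: [3.141, -0.004, -0.0]
force: [5.3, -0.3, 11.2]
grip_width: 0.0001
finger_force: 6.1
```

```bash
python3 ang.py t5
```

```text
lever n 130 mean [-0.0817  0.0247] ang 163.14688481089019 rmax 0.106
tcp r 0.12189309965002444 ang -110.1993883785848 z 0.03643350094412001 [ 0.9  0.  15.7]
```

Emit:
{"method": "play_rows", "body": {"motion": [[0,0,-1,0,0,0,-1],[0,0,-4,0,0,0,-1],[0,0,-8,0,0,0,-1],[0,0,-12,0,0,0,-1],[0,0,-16,0,0,0,-1]]}}

```text
clock: 9.9
position: [0.5112, -0.1131, 0.1975]
tool_rot: [-3.141, 0.0, -0.0]
force: [0.5, -0.1, 0.4]
grip_width: -0.0001
finger_force: 0.0
```

Run:
```python
from h import *
p,d=shot('top','t6');C=np.array([.5547,.0014])
cv2.imwrite('pics/t6c.png',cv2.resize(p[135:245,270:385,::-1],None,fx=5.4,fy=5.4,interpolation=cv2.INTER_CUBIC))
vs,us=np.mgrid[135:245,270:385];vs=vs.ravel();us=us.ravel();W=world('top',d,us,vs);q=W[:,:2]-C;r=np.hypot(*q.T);l=p[vs,us].mean(1)
for n,m in(('lever',(l<80)&(r>.08)&(r<.112)&(W[:,2]>.055)&(W[:,2]<.1)),('nib',(l<90)&(r>.146)&(r<.17)&(W[:,2]>.025)&(W[:,2]<.05))):
    v=q[m].mean(0);print(n,m.sum(),v,np.degrees(np.arctan2(v[1],v[0]))%360,W[m,2].mean())
```

```text
lever 92 [-0.08657509  0.0271129 ] 162.61090248156938 0.07777768718486304
nib 15 [-0.14767864  0.04882136] 161.70653450426394 0.038037999244241366
```

View pics/t6c.png

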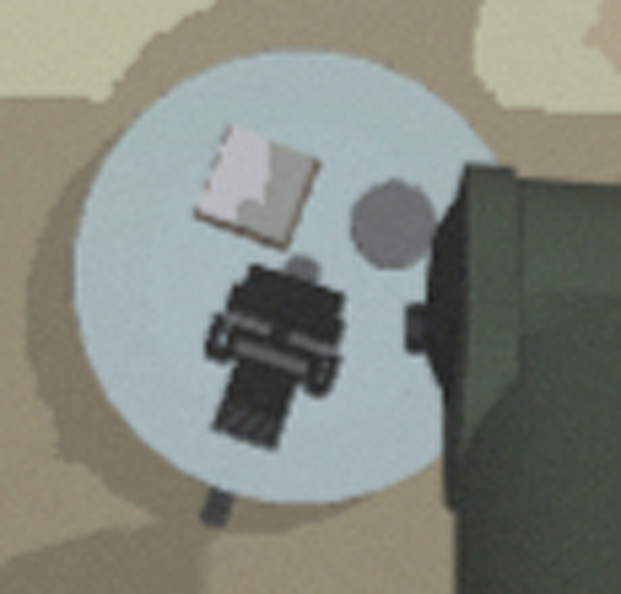

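The lever (ribbed tip at (245,425)) lines up with the nib at (216,507), and the angles differ by less than 1°. Jar and notes are in place. Next I move over the lever pad.

Emit:
{"method": "play_rows", "body": {"motion": [[-1.3,-3.6,0,0,0,0,-1],[-2.6,-7.2,0,0,0,0,-1],[-3.9,-10.8,0,0,0,0,-1],[-5.2,-14.5,0,0,0,0,-1],[-5.2,-14.5,0,0,0,0,-1]]}}

```text
clock: 10.45
position: [0.4582, 0.0361, 0.196]
tool_rot: [-3.14, 0.0, 0.005]
force: [0.3, -0.9, -0.7]
grip_width: 0.0001
finger_force: 0.0
```

Emit:
{"method": "play_rows", "body": {"motion": [[0,0,3,0,0,0,-1],[0,0,6,0,0,0,-1],[0,0,8.5,0,0,0,-1],[0,0,10,0,0,0,-1],[0,0,10.5,0,0,0,-1]]}}

```text
clock: 10.95
position: [0.459, 0.0314, 0.0893]
tool_rot: [3.141, 0.002, -0.0]
force: [-0.1, -0.3, 0.6]
grip_width: 0.0004
finger_force: 0.0
```

Emit:
{"method": "play_rows", "body": {"motion": [[0,0,0.4,0,0,0,-1],[0,0,0.8,0,0,0,-1],[0,0,1.2,0,0,0,-1],[0,0,1.6,0,0,0,-1],[0,0,2.0,0,0,0,-1]]}}

```text
clock: 11.45
position: [0.4603, 0.0318, 0.0707]
tool_rot: [-3.141, -0.002, -0.0]
force: [1.8, -1.7, 5.5]
grip_width: 0.0
finger_force: 2.6
```

Emit:
{"method": "play_rows", "body": {"motion": [[0,0,0.2,0,0,0,-1],[0,0,0.4,0,0,0,-1],[0,0,0.5,0,0,0,-1],[0,0,0.5,0,0,0,-1],[0,0,0.5,0,0,0,-1]]}}

```text
clock: 11.95
position: [0.4598, 0.0319, 0.0655]
tool_rot: [-3.141, -0.0, -0.0]
force: [-0.2, 0.0, 2.5]
grip_width: -0.0
finger_force: 1.1
```

Emit:
{"method": "play_rows", "body": {"motion": [[0,0,0.1,0,0,0,-1],[0,0,0.2,0,0,0,-1],[0,0,0.25,0,0,0,-1],[0,0,0.25,0,0,0,-1],[0,0,0.25,0,0,0,-1]]}}

```text
clock: 12.45
position: [0.4601, 0.0319, 0.0632]
tool_rot: [-3.142, -0.001, -0.0]
force: [-0.6, -1.7, 11.1]
grip_width: -0.0003
finger_force: 4.8
```

Emit:
{"method": "play_rows", "body": {"motion": [[0,0,0.03,0,0,0,-1],[0,0,0.06,0,0,0,-1],[0,0,0.06,0,0,0,-1],[0,0,0.06,0,0,0,-1],[0,0,0.06,0,0,0,-1]]}}

```text
clock: 12.95
position: [0.4602, 0.0318, 0.0629]
tool_rot: [-3.142, -0.001, -0.0]
force: [-1.7, -1.2, 16.7]
grip_width: -0.0002
finger_force: 7.8
```

The force now rises steeply, so the lever is on its stop. I lift off and check.

Emit:
{"method": "play_rows", "body": {"motion": [[0,0,-1,0,0,0,-1],[0,0,-4,0,0,0,-1],[0,0,-8,0,0,0,-1],[0,0,-12,0,0,0,-1],[0,0,-16,0,0,0,-1]]}}

```text
clock: 13.45
position: [0.459, 0.0319, 0.2242]
tool_rot: [-3.141, 0.0, -0.0]
force: [0.1, 0.5, 0.6]
grip_width: 0.0002
finger_force: 0.0
```

Emit:
{"method": "play_rows", "body": {"motion": [[0,5,0,0,0,0,-1],[0,10,0,0,0,0,-1],[0,15,0,0,0,0,-1],[0,20,0,0,0,0,-1],[0,24,0,0,0,0,-1]]}}

```text
clock: 13.95
position: [0.4587, -0.2109, 0.2226]
tool_rot: [3.141, 0.0, -0.002]
force: [1.1, 1.0, 0.4]
grip_width: -0.0001
finger_force: 0.0
```

Run:
```python
from h import *
p,d=shot('top','t7');C=np.array([.5547,.0014])
cv2.imwrite('pics/t7c.png',cv2.resize(p[135:245,270:385,::-1],None,fx=5.4,fy=5.4,interpolation=cv2.INTER_CUBIC))
vs,us=np.mgrid[135:245,270:385];vs=vs.ravel();us=us.ravel();W=world('top',d,us,vs);q=W[:,:2]-C;r=np.hypot(*q.T);l=p[vs,us].mean(1)
m=(l<85)&(r>.07)&(r<.112)&(W[:,2]>.045)&(W[:,2]<.1);v=q[m].mean(0)
print(m.sum(),v,np.degrees(np.arctan2(v[1],v[0]))%360,'slope',np.polyfit(r[m],W[m,2],1),np.polyval(np.polyfit(r[m],W[m,2],1),.097),observe()['position'])
```

```text
111 [-0.08058907  0.02657858] 161.74724907362108 slope [-0.37957253  0.09814226] 0.061323725372402445 [ 0.45797537 -0.21666383  0.22256413]
```

View pics/t7c.png

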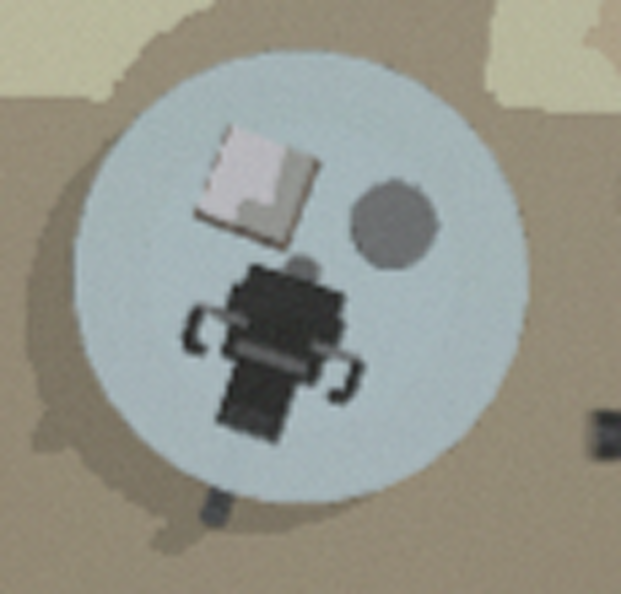

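Both jaws have moved out by about 14 mm (left jaw from (215,335) to (192,330)). The pad is at z = 61 mm and the lever still points at the nib.

```bash
python3 -c "from workcell import bot; print(bot.job_done())"
```

```text
the job is handed in; nothing more can be done
None
```

I turned the platter so the holder stands at the front, its lever within about 2 mm of the pointer line, then pressed the lever to its stop so the jaws opened, and let go of everything. The job is handed in after about 14 s, with no verdict returned; the highest press on the platter that I read was about 20 N.

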